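# Shut and latch the service hatch of a hotel desk power box

## Task

The hatch on the black power box is ajar. Swing it down, press it gently against its springy seal and, while it is held down, turn the red wing knob clockwise a quarter turn to its stop so that the hidden tongue swings under the frame edge; then let go, so that the latched hatch stays shut. Go by feel, never force anything, and leave the tea things where they stand.

Things in the scene. Friction and masses are not known exactly. Their poses are not given: they have to be found in the camera images.
- powerbox: Black metal desk power box, 260 (x) x 310 (y) x 100 mm tall, fixed. Origin: centre of its underside; x away from the robot at yaw 0, z up. In its top deck is an opening, x -70 to +90, y -145 to +35 mm, closed by the hatch; a glass mug stands on the deck on the +y side. The tongue must get under the deck edge at x -70, behind which a strike and springy seal pads are hidden (see hatch_seal).
- hatch (a joint): Angle (rad) of the aluminium hatch, 157 x 176 x 6 mm, 0.35 kg, hinged on its far (box +x) edge. 0 = top level with the deck; grows as the near edge rises. Starts ajar at 0.18 to 0.45; hinge friction (0.4 N m) keeps it where it is left. Lowered, it meets the seal somewhere between -0.075 and 0.042, then the seal's spring resists. Latched and let go it stays between -0.10 and 0.02.
- hatch_seal (a point): Middle of the hatch's near edge, top face, 157 mm from the hinge line. Under it are strike and seal, together from 13 mm lower to 4 mm higher from box to box: not measured, to be felt. Pressing at the knob, the seal gives about 5 mm and then is solid; the tongue clears the strike only in the last 1.5 mm. The push needed at the knob is about 7 to 10 N to clear, 11 to 14 N at solid; over 20 N crushes it.
- wing (a joint): Angle (rad) of the red wing knob. 0 = tongue parked, wing parallel to box y; grows clockwise seen from above; stop at 1.6, tongue pointing to box -x, wing parallel to box x. Starts at 0 to 0.25. Turns stiffly (0.06 N m) and stays where left. From about 0.7 the tongue passes under the strike; if the hatch is not pressed far enough it jams there against the strike's side: do not force it.
- wing_grip (a point): Point on the knob's axis in the wing, 24 mm above the hatch's top face. The wing is an upright bar 50 mm long, 12 mm thick, its top 38 mm above the hatch; its foot is a round flange, radius 26 mm, top 7 mm above the hatch, on which fingertips can rest. Own y: along the wing (tongue to -y); x: across its thickness; z: the knob's axis, up. The axis is 125 mm from the hinge line.
- hatch_push (a point): Point on the hatch's top face, clear of the knob, where it can be pushed down: 135 mm from the hinge line, 58 mm to the box's -y side of the knob's axis.
- hatch_hinge (a point): Middle of the hinge line, level with the hatch's top face (box frame x +90, y -55, z 100 mm). Own x lies in the hatch from near edge to hinge; y is the hinge's axis. The tongue lies 31 to 37 mm under the hatch's top and reaches 55 mm from the knob's axis.
- mug_box: Bystander, not to be touched. Clear glass mug mouth down on the box's deck beside the hatch, 78 mm wide, 85 mm tall, handle to 63 mm from its axis; origin: centre of its underside.
- mug_tray: Bystander, not to be touched. The same kind of glass mug, mouth down on the black tray; origin: centre of its underside.
- kettle: Bystander, not to be touched. Black kettle on the tray, 150 mm wide, 218 mm tall; origin: centre of its underside.
- spoon: Bystander, not to be touched. Steel spoon, 140 mm, lying on the tray; origin: underside, middle of its length.
- glass_a: Bystander, not to be touched. Stemmed glass standing mouth down, 76 mm wide, 162 mm tall; origin: centre of its underside.
- glass_b: Bystander, not to be touched. Stemmed glass like the other; origin: centre of its underside.
- caddy: Bystander, not to be touched. Black sachet caddy, 100 x 140 mm, 75 mm tall with its packets; origin: centre of its underside.

How it is judged:
By the outcome, as a careful person would: the job done as asked, in the order asked, and still so for the second after the job is handed in, with the robot touching nothing.
It also fails if it takes over 64 s, if anything falls off the work surface, if the arm or the gripper's body presses on something with over 40 N, if the wrist force passes 120 N, or if a joint passes its speed limit or range.

## Robot

A 6-joint arm with a two-finger parallel gripper is mounted at the origin on the work surface. World frame = base frame: x ahead of the robot, y to its left, z up, the work surface at z = 0. Lengths are in m, angles in rad, forces in N, time in s.
With the tool pointing down it reaches from about 0.325 to 1 m from the base axis. Payload 5.1 kg.
Tool frame: the origin (TCP) lies on the centre line of the jaws, within the pads' length; the fingertips stand 14 mm ahead of it and the grasp point (between the pads) lies 5 mm behind it; y points along the fingers, x is the direction in which the jaws open and shut, and the axes are right-handed (so a half turn about y gives the same grasp; the last joint's range is limited). The gripper opens to 85 mm and grips with 20 to 120 N. Pads are 22 mm wide; open, the fingers measure 114 mm over their backs; the gripper's body (76 mm by 85 mm) begins 54 mm behind the grasp point. The pads swing forward as they close: fully open they stand 13 mm farther back than shut.
Start: joints at [1.139, 0.124, 1.65, -0, 1.367, -0.083], TCP at [0.222, 0.611, 0.223] pointing down, gripper open.
Joint ranges: [-2.61, 2.61], [-1.02, 2.33], [0.03, 2.71], [-1.35, 4.49], [0.32, 2.68], [-2.91, 2.91]. Speed limits (rad/s): [2.57, 2.57, 3.14, 3.14, 3.14, 3.14].

## Interface

Orientations are given as a 3x3 rotation matrix whose columns are the frame's x, y, z axes.
In Python, from station import robot gives the robot as it stands.
- The arm moves only by the tool move_arm, never from a script. Its argument "rows" is a list that holds one entry, the list of rows, each a list of 6 numbers: the shift along the tool's x, y, z in mm, then the turn, a rotation vector about the tool's x, y, z in degrees. In form: [[[x, y, z, rx, ry, rz], ...]]. A call has exactly 5 rows; each row is the pose to reach, as a shift and turn from the pose measured when the call began, along the tool's axes at that moment; what a row does not reach only later rows make up. A row lasts 1/12 s, in which the tool goes at most 41.7 mm and 7.16 degrees, less where a joint would pass 70% of its speed; a pose out of reach is approached as far as the arm can. A call with a gripper value outside its range is refused whole. "jaw" is the finger opening in mm, from 0 to 85.4, set as the call begins (left out, the last holds). The fingers move at their own pace and stop on an object; "force" is the grip in N (left out, the last holds). Time passes only in rows, so rows that repeat a pose let the fingers close, or fill a call up. It gives the time, the measured TCP pose, the force and the opening at its end, in the units of the state.
- robot.state(): the state, without advancing time (a new reading comes with each control period).
- robot.camera(name): name is "scene" or "top" or "wrist"; returns a dict with "image" (400x640x3 uint8, red, green, blue), "fx", "fy", "cx", "cy" (pixels), "R" (3x3) and "t" (3): a world point X has camera coordinates R X + t; the wrist camera has in their place "hand_eye" (4x4, takes a point from camera to tool coordinates, whose origin is the TCP and whose axes are the tool frame's). Camera axes: x right, y down, z forward; pixel columns grow to the right and rows downward; lengths in m; the calibration is good to about 2 mm. A picture is of the moment at which its call begins: read the wrist's pose just before it. There is no depth.
- robot.close_job(): hands the job in, once; it reports no verdict.
The state is a dict: "time": time; "qpos": joint angles; "joint_velocities": joint speeds; "effort": joint torques, N m; "tcp_pos": TCP position; "orientation": TCP orientation; "wrist_force": force on the tool from outside, world axes, zero at the start; "wrist_torque": the same for the moment, N m; "gripper_width": finger opening in m.
Only numpy, scipy, OpenCV 4.12 (cv2) and the standard library are available. Lean on these libraries where they do the work, as an engineer would, in place of code of your own. Each camera call takes 0.05 s, during which the arm holds its last target.

## Working session

There is one attempt and no reset: what is moved stays moved. The work goes in short steps, Python scripts to look and compute and a tool call to move; the robot and the scene stay as the last step left them, time stands still between calls to the robot, and variables do not carry over. Pictures are saved under pics/ and viewed, and the job is handed in when it is done.

Besides the shell and the picture viewer there is one more tool, called after "Request:" by a JSON object that holds its "api" and its "payload", one argument or row to a line. move_arm: Moves the arm, as the interface text tells. Its arguments: {"type":"object","properties":{"rows":{"type":"array"},"jaw":{"type":"number"},"force":{"type":"number"}},"required":["rows"]}

```bash
ls; mkdir -p pics
python3 - <<'E'
from station import robot
import cv2,numpy as np
s=robot.state()
for k,v in s.items(): print(k,np.round(v,4).tolist())
for n in ["scene","top","wrist"]:
    c=robot.camera(n); cv2.imwrite(f"pics/{n}0.png",c["image"][:,:,::-1])
    print(n,[ (k,np.round(v,4).tolist()) for k,v in c.items() if k!="image"])
E
```

```text
pics
time 0.0
qpos [1.1394, 0.1245, 1.6517, -0.0, 1.3675, -0.0826]
joint_velocities [-0.0005, 0.0005, -0.0009, -0.0001, 0.0001, -0.0001]
effort [0.0014, -42.3628, -36.5448, 0.0001, 0.0072, -0.0]
tcp_pos [0.2219, 0.6103, 0.2221]
orientation [[0.3418, -0.0009, -0.9398], [0.9398, -0.0019, 0.3418], [-0.0021, -1.0, 0.0002]]
wrist_force [-0.9132, -0.1334, -0.9159]
wrist_torque [0.0119, 0.0095, 0.0267]
gripper_width 0.0852
scene [('fx', 471.3965), ('fy', 471.3965), ('cx', 319.4558), ('cy', 205.8385), ('R', [[-0.1612, 0.9867, -0.0186], [0.6035, 0.0836, -0.793], [-0.7809, -0.1391, -0.609]]), ('t', [-0.0215, -0.2768, 2.1261])]
top [('fx', 419.3981), ('fy', 419.3981), ('cx', 315.89), ('cy', 192.4918), ('R', [[0.0164, -0.9996, -0.0231], [-0.9969, -0.0146, -0.0768], [0.0764, 0.0243, -0.9968]]), ('t', [0.1148, 0.5832, 1.3883])]
wrist [('fx', 325.0689), ('fy', 325.0689), ('cx', 320.9252), ('cy', 197.0051), ('hand_eye', [[1.0, -0.0012, -0.0007, -0.0002], [0.0003, -0.2726, 0.9621, -0.1501], [-0.0013, -0.9621, -0.2726, 0.0681], [0.0, 0.0, 0.0, 1.0]])]
```

View pics/scene0.png

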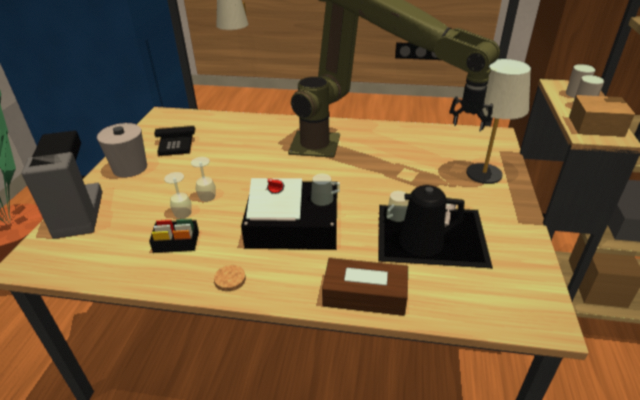

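View pics/top0.png

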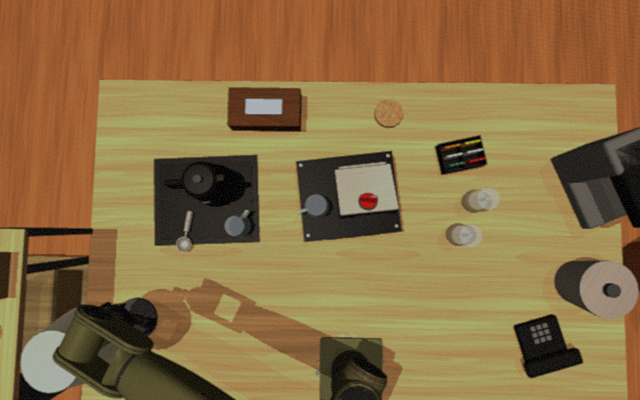

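View pics/wrist0.png

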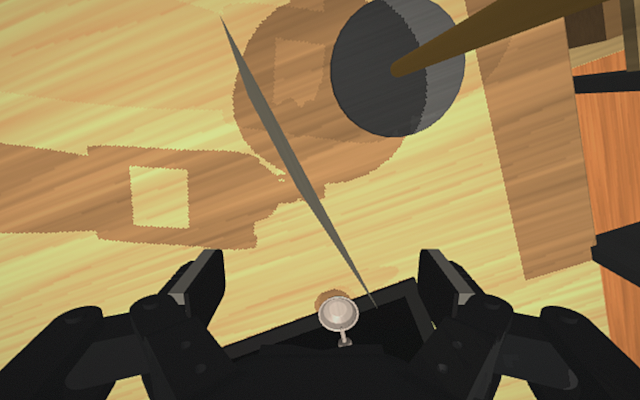

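```bash
cat > h.py <<'E'
import numpy as np,cv2
from station import robot
def ray(c,u,v):
    d=np.array([(u-c["cx"])/c["fx"],(v-c["cy"])/c["fy"],1.]);R=np.array(c["R"]);t=np.array(c["t"])
    return -R.T@t,R.T@d
def onz(c,u,v,z):
    o,d=ray(c,u,v); return o+d*(z-o[2])/d[2]
def proj(c,X):
    p=np.array(c["R"])@np.array(X)+np.array(c["t"]); return np.array([c["fx"]*p[0]/p[2]+c["cx"],c["fy"]*p[1]/p[2]+c["cy"]])
E
python3 - <<'E'
import cv2
a=cv2.imread("pics/top0.png")[140:250,285:415];cv2.imwrite("pics/tz.png",cv2.resize(a,None,fx=6,fy=5.4545,interpolation=cv2.INTER_CUBIC))
a=cv2.imread("pics/scene0.png")[165:255,235:350];cv2.imwrite("pics/sz.png",cv2.resize(a,None,fx=6,fy=6,interpolation=cv2.INTER_CUBIC))
E
```

```text
(no output)
```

View pics/tz.png

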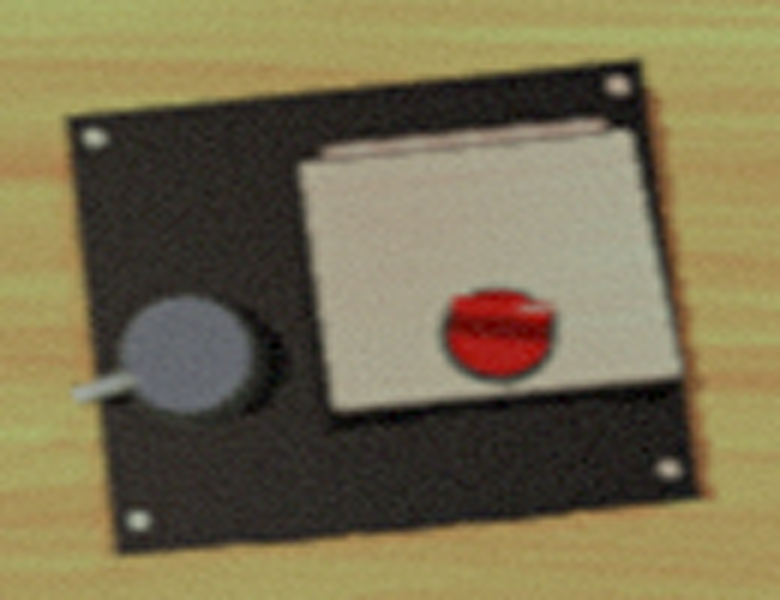

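View pics/sz.png

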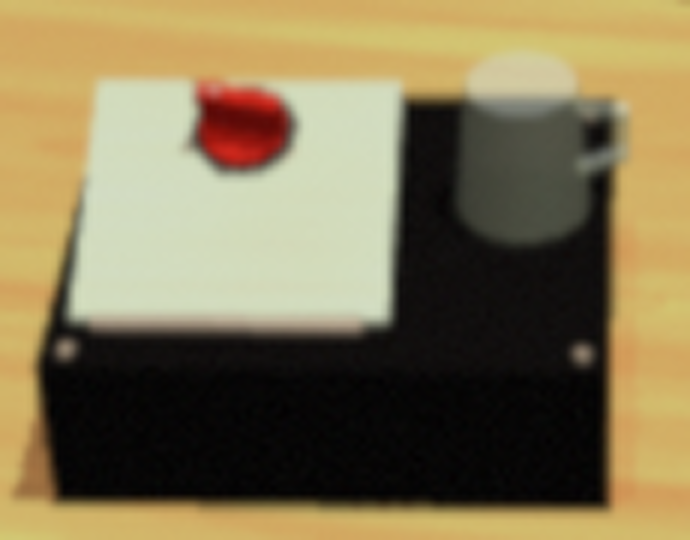

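```bash
cat >> h.py <<'E'
def loc():
    c=robot.camera("top")
    f=lambda u,v:(285+(u+.5)/6-.5,140+(v+.5)/5.4545-.5)
    P=np.array([onz(c,*f(*p),.1)[:2] for p in [(70,118),(640,62),(700,497),(117,553)]])
    # box coords
    Bx=np.array([(.13,.155),(.13,-.155),(-.13,-.155),(-.13,.155)])
    C=P.mean(0);Q=P-C
    yaw=np.arctan2((Bx[:,0]*Q[:,1]-Bx[:,1]*Q[:,0]).sum(),(Bx*Q).sum())
    return c,f,P,C,yaw,Bx
E
python3 - <<'E'
from h import *
c,f,P,C,yaw,Bx=loc()
print(P,C,np.degrees(yaw),[np.linalg.norm(P[i]-P[(i+1)%4]) for i in range(4)])
R=np.array([[np.cos(yaw),-np.sin(yaw)],[np.sin(yaw),np.cos(yaw)]])
print("resid mm",1000*(P-C-Bx@R.T))
for n,p in [("s1",(93,137)),("s2",(618,85)),("s3",(669,468)),("s4",(139,520))]:
    print(n,R.T@(onz(c,*f(*p),.1)[:2]-C))
# hatch near corners: box x = .09-.157cos a, z=.1+.157 sin a ; solve a
for p,y in [((332,412),.033),((685,375),-.143)]:
    for a in np.arange(.1,.5,.05):
        X=R.T@(onz(c,*f(*p),.1+.157*np.sin(a))[:2]-C); print(round(a,2),np.round(X,4),round(.09-.157*np.cos(a),4),y)
print("mug top", R.T@(onz(c,*f(190,352),.185)[:2]-C))
E
```

```text
[[ 0.67516515  0.18656383]
 [ 0.71216456 -0.11674551]
 [ 0.45884073 -0.14876519]
 [ 0.42143476  0.15671201]] [0.5669013  0.01944128] 6.963494518114612 [np.float64(0.30555770748708916), np.float64(0.25533943096652256), np.float64(0.3077588747386905), np.float64(0.2554804110626598)]
resid mm [[-1.98549678 -2.49491172]
 [-2.56952836  1.90906352]
 [ 2.18877293  1.41098278]
 [ 2.36625221 -0.82513458]]
s1 [0.11519336 0.1416804 ]
s2 [ 0.11543743 -0.13958382]
s3 [-0.10939131 -0.1397525 ]
s4 [-0.11004608  0.14040038]
0.1 [-0.0589  0.0331] -0.0662 0.033
0.15 [-0.0591  0.0334] -0.0652 0.033
0.2 [-0.0592  0.0337] -0.0639 0.033
0.25 [-0.0594  0.034 ] -0.0621 0.033
0.3 [-0.0595  0.0342] -0.06 0.033
0.35 [-0.0597  0.0345] -0.0575 0.033
0.4 [-0.0598  0.0348] -0.0546 0.033
0.45 [-0.0599  0.035 ] -0.0514 0.033
0.1 [-0.0572 -0.1517] -0.0662 -0.143
0.15 [-0.0574 -0.1504] -0.0652 -0.143
0.2 [-0.0576 -0.149 ] -0.0639 -0.143
0.25 [-0.0577 -0.1477] -0.0621 -0.143
0.3 [-0.0579 -0.1463] -0.06 -0.143
0.35 [-0.058 -0.145] -0.0575 -0.143
0.4 [-0.0582 -0.1437] -0.0546 -0.143
0.45 [-0.0583 -0.1424] -0.0514 -0.143
mug top [-0.02034547  0.10199685]
```

```bash
cat >> h.py <<'E'
from scipy.spatial.transform import Rotation as Ro
C=np.array([.5695,.0195]);YAW=np.radians(7.0)
def setbox(c,yaw):
    global C,YAW; C=np.array(c);YAW=yaw
def b2w(p):
    c,s=np.cos(YAW),np.sin(YAW);p=np.array(p,float)
    return np.array([C[0]+c*p[0]-s*p[1],C[1]+s*p[0]+c*p[1],p[2]])
def w2b(p):
    c,s=np.cos(YAW),np.sin(YAW);d=np.array(p[:2])-C
    return np.array([c*d[0]+s*d[1],-s*d[0]+c*d[1],p[2]])
def ori(az,tilt=0):
    """tool x at box-azimuth az (deg), y down; then tilt about box y by tilt rad (positive: as hatch opening)"""
    a=np.radians(az)+YAW
    R=np.array([[np.cos(a),0,-np.sin(a)],[np.sin(a),0,np.cos(a)],[0,-1,0]])
    yb=np.array([-np.sin(YAW),np.cos(YAW),0])
    return Ro.from_rotvec(yb*tilt).as_matrix()@R
def delta(Pw,R):
    s=robot.state();R0=np.array(s["orientation"]);p=np.array(s["tcp_pos"])
    print("shift mm",np.round(R0.T@(Pw-p)*1000,1),"rot deg",np.round(np.degrees(Ro.from_matrix(R0.T@R).as_rotvec()),1))
def st():
    s=robot.state();R=np.array(s["orientation"])
    print("t",round(s["time"],2),"box",np.round(w2b(s["tcp_pos"])*1000,1),"x az",np.round(np.degrees(np.arctan2(R[1,0],R[0,0])-YAW),1),"F",np.round(s["wrist_force"],1),"T",np.round(s["wrist_torque"],2),"q",np.round(s["qpos"],2),"w",round(s["gripper_width"]*1000,1))
def wcam(name):
    s=robot.state();c=robot.camera("wrist");cv2.imwrite(f"pics/{name}.png",c["image"][:,:,::-1])
    T=np.eye(4);T[:3,:3]=s["orientation"];T[:3,3]=s["tcp_pos"];M=np.linalg.inv(T@c["hand_eye"])
    c["R"]=M[:3,:3];c["t"]=M[:3,3];return c
E
python3 - <<'E'
from h import *
delta(b2w([-.03,-.055,.32]),ori(0)); print(b2w([-.03,-.055,.32]))
E
```

```text
shift mm [-499.4  -96.8 -526.7] rot deg [ 0.  63.  -0.1]
[ 0.54642643 -0.03874612  0.32      ]
```

Request:
{"api": "move_arm", "payload": {
  "rows": [
    [[-25, -15, -27, 0, 6, 0], [-50, -30, -54, 0, 12, 0], [-75, -45, -81, 0, 18, 0], [-100, -60, -108, 0, 24, 0], [-125, -75, -135, 0, 30, 0]]
  ],
  "jaw": 40
}}

```text
time: 0.62
tcp_pos: [0.3064, 0.4454, 0.2981]
orientation: [[0.769, -0.001, -0.64], [0.64, -0.002, 0.769], [-0.002, -1.0, -0.001]]
wrist_force: [0.2, 0.1, -0.0]
gripper_width: 0.0401
```

Run:
```python
from h import *
st();delta(b2w([-.03,-.055,.32]),ori(0))
```

```text
t 0.62 box [-209.2  454.8  298.1] x az 32.8 F [ 0.2  0.1 -0. ] T [-0.   -0.03 -0.  ] q [ 0.87 -0.15  1.8  -0.    1.5   0.18] w 40.1
shift mm [-125.1  -21.3 -525.7] rot deg [ 0.1 32.8 -0.1]
```

Request:
{"api": "move_arm", "payload": {
  "rows": [
    [[-9, -2, -38, 0, 6, 0], [-18, -4, -76, 0, 12, 0], [-27, -6, -114, 0, 18, 0], [-37, -8, -152, 0, 24, 0], [-46, -10, -190, 0, 32.8, 0]]
  ]
}}

```text
time: 1.03
tcp_pos: [0.3928, 0.2681, 0.3084]
orientation: [[0.99, -0.0, -0.144], [0.144, -0.001, 0.99], [-0.001, -1.0, -0.001]]
wrist_force: [0.3, 0.6, -0.7]
gripper_width: 0.0398
```

Run:
```python
from h import *
st();delta(b2w([-.03,-.055,.32]),ori(0))
```

```text
t 1.03 box [-145.1  268.3  308.4] x az 1.3 F [ 0.3  0.6 -0.7] T [0.03 0.   0.05] q [ 0.49 -0.31  1.91 -0.    1.54  0.34] w 39.8
shift mm [ 107.7  -11.2 -325.8] rot deg [ 0.1  1.3 -0. ]
```

Request:
{"api": "move_arm", "payload": {
  "rows": [
    [[12, -1, -38, 0, 1.3, 0], [24, -2, -76, 0, 1.3, 0], [36, -4, -114, 0, 1.3, 0], [49, -5, -152, 0, 1.3, 0], [62, -6, -190, 0, 1.3, 0]]
  ]
}}

```text
time: 1.45
tcp_pos: [0.4819, 0.0871, 0.3149]
orientation: [[0.993, 0.0, -0.122], [0.122, -0.001, 0.993], [0.0, -1.0, -0.001]]
wrist_force: [0.2, -0.0, -0.4]
gripper_width: 0.0403
```

Request:
{"api": "move_arm", "payload": {
  "rows": [
    [[10, -1, -35, 0, 0, 0], [20, -2, -70, 0, 0, 0], [33, -4, -105, 0, 0, 0], [44, -5, -137, 0, 0, 0], [44, -5, -137, 0, 0, 0]]
  ]
}}

```text
time: 1.87
tcp_pos: [0.5437, -0.0483, 0.3195]
orientation: [[0.993, -0.0, -0.116], [0.116, -0.003, 0.993], [-0.0, -1.0, -0.003]]
wrist_force: [-1.3, -0.1, 1.0]
gripper_width: 0.0399
```

Run:
```python
from h import *
st();wcam("w1");st()
```

```text
t 1.87 box [-33.9 -64.2 319.5] x az -0.3 F [-1.3 -0.1  1. ] T [ 0.01  0.03 -0.07] q [-0.19 -0.15  1.76 -0.    1.53 -0.3 ] w 39.9
t 1.92 box [-34.5 -61.8 319.4] x az -0.2 F [-0.4  1.  -0.9] T [-0.06  0.02 -0.03] q [-0.18 -0.15  1.76 -0.    1.53 -0.3 ] w 40.1
```

View pics/w1.png

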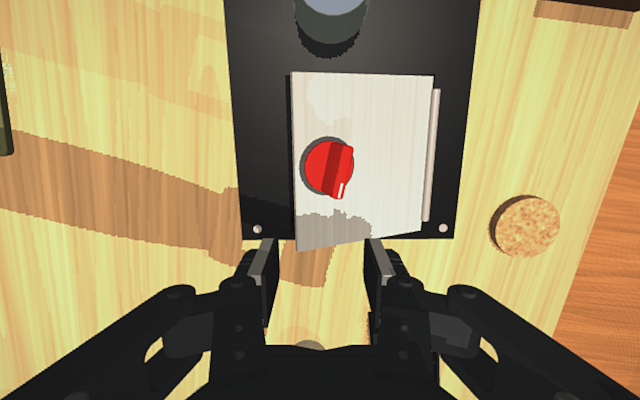

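Run:
```python
from h import *
c=wcam("w2");st()
a=c["image"][60:260,230:470,::-1];cv2.imwrite("pics/w2z.png",cv2.resize(a,None,fx=3,fy=3,interpolation=cv2.INTER_CUBIC))
import pickle;pickle.dump(c,open("w2.pkl","wb"))
```

```text
t 1.97 box [-34.8 -60.3 319.4] x az -0.1 F [0.  0.1 0.2] T [-0.04 -0.03  0.01] q [-0.18 -0.15  1.77 -0.    1.53 -0.3 ] w 39.9
```

View pics/w2z.png

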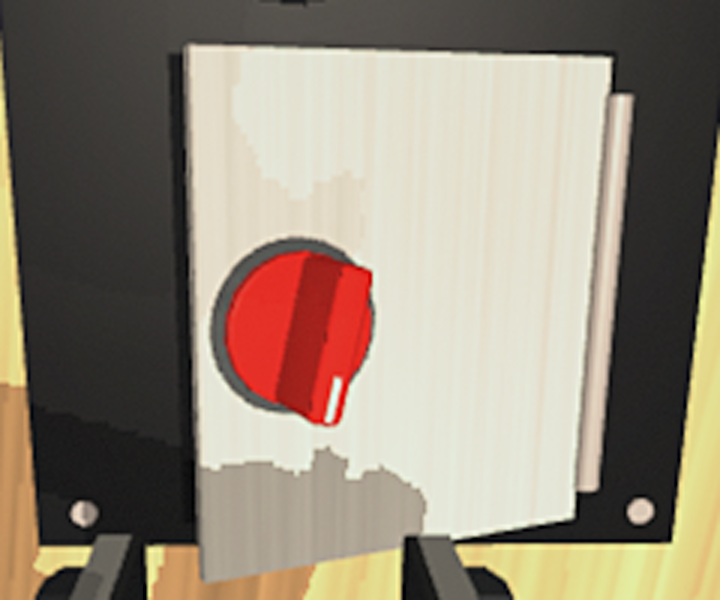

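Run:
```python
from h import *
import h,pickle
c=pickle.load(open("w2.pkl","rb"))
f=lambda u,v:(230+(u+.5)/3-.5,60+(v+.5)/3-.5)
for n,p in [("scrN",(83,513)),("scrF",(640,511)),("boxN",(40,543)),("boxF",(672,541))]: print(n,np.round(w2b(onz(c,*f(*p),.1))*1000,1))
for a in np.arange(.2,.45,.04):
    z=.1+.157*np.sin(a)
    o=[w2b(onz(c,*f(*p),z))*1000 for p in [(185,45),(203,580)]]
    # plane of hatch intersection helper
    def onhatch(p,h):
        o_,d=ray(c,*f(*p)); n=np.array([np.sin(a),0,np.cos(a)])
        cy,sy=np.cos(YAW),np.sin(YAW);n=np.array([cy*n[0],sy*n[0],n[2]])
        P0=b2w([.09,-.055,.1])+h*n; return o_+d*((P0-o_)@n)/(d@n)
    def hl(p,h):
        q=w2b(onhatch(p,h));e=np.array([np.cos(a),0,-np.sin(a)]);r=q-np.array([.09,-.055,.1]);return np.round(np.array([r@e,r[1]])*1000,1)
    print(round(a,2),"near",np.round(o[0][:2],1),np.round(o[1][:2],1),"expect x",round(90-157*np.cos(a),1),"flange",hl((292,323),.007),"wing",hl((353,264),.038),hl((327,417),.038), "farcorner",hl((612,57),0),hl((575,517),0))
```

```text
scrN [-111.9 -140.5  100. ]
scrF [ 114.  -140.8  100. ]
boxN [-130.3 -153.6  100. ]
boxF [ 128.4 -154.   100. ]
0.2 near [-62.4  35. ] [ -61.4 -155.5] expect x -63.9 flange [-121.4   -2. ] wing [-108.4   22.2] [-116.4  -27.9] farcorner [-3.1 87.7] [ -2.3 -88.1]
0.24 near [-61.9  34.5] [ -60.9 -152.6] expect x -62.5 flange [-122.8   -1. ] wing [-111.3   22.7] [-119.3  -26.5] farcorner [-3.2 87.7] [ -2.4 -88.1]
0.28 near [-61.3  34. ] [ -60.4 -149.7] expect x -60.9 flange [-124.5   -0. ] wing [-114.4   23.3] [-122.3  -25. ] farcorner [-3.2 87.7] [ -2.5 -88. ]
0.32 near [-60.8  33.5] [ -59.9 -146.8] expect x -59.0 flange [-126.5    0.9] wing [-117.7   24. ] [-125.7  -23.5] farcorner [-3.3 87.7] [ -2.5 -88. ]
0.36 near [-60.3  33. ] [ -59.4 -143.9] expect x -56.9 flange [-128.6    2. ] wing [-121.4   24.7] [-129.3  -21.9] farcorner [-3.4 87.7] [ -2.6 -87.9]
0.4 near [-59.8  32.5] [ -58.9 -141.1] expect x -54.6 flange [-131.1    3. ] wing [-125.3   25.4] [-133.3  -20.2] farcorner [-3.6 87.7] [ -2.7 -87.9]
0.44 near [-59.3  32.1] [ -58.4 -138.4] expect x -52.0 flange [-133.9    4.1] wing [-129.7   26.1] [-137.6  -18.4] farcorner [-3.7 87.6] [ -2.8 -87.8]
```

Request:
{"api": "move_arm", "payload": {
  "rows": [
    [[-1, 20, -15, 0, 0, 0], [-3, 45, -30, 0, 0, 0], [-5, 75, -45, 0, 0, 0], [-7, 105, -53, 0, 0, 0], [-7, 130, -53, 0, 0, 0]]
  ],
  "jaw": 0,
  "force": 30
}}

```text
time: 2.38
tcp_pos: [0.5405, -0.0979, 0.1874]
orientation: [[0.993, -0.002, -0.12], [0.12, -0.0, 0.993], [-0.002, -1.0, -0.0]]
wrist_force: [0.3, 0.8, -0.4]
gripper_width: -0.0001
```

Run:
```python
from h import *
st()
wcam("w3")
st()
```

```text
t 2.38 box [ -43.1 -113.   187.4] x az -0.1 F [ 0.3  0.8 -0.4] T [ 0.    0.03 -0.03] q [-0.28 -0.07  1.91 -0.    1.3  -0.4 ] w -0.1
t 2.43 box [ -45.9 -111.2  181.4] x az -0.1 F [-2.3  0.8 -4.2] T [0.09 0.12 0.07] q [-0.28 -0.07  1.92 -0.    1.3  -0.4 ] w -0.2
```

View pics/w3.png

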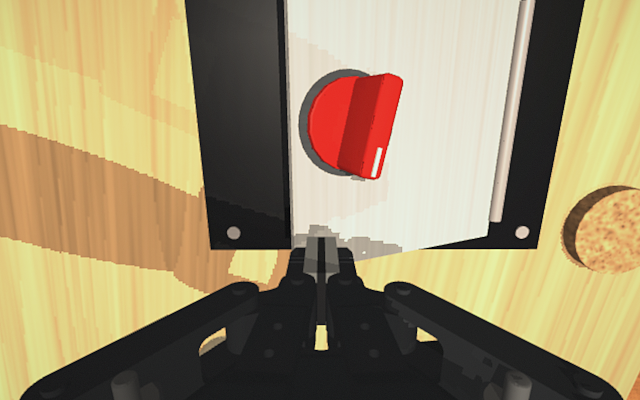

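Request:
{"api": "move_arm", "payload": {
  "rows": [
    [[3, 5, -2, 0, 0, 0], [3, 11, -2, 0, 0, 0], [3, 17, -2, 0, 0, 0], [3, 22, -2, 0, 0, 0], [3, 27, -2, 0, 0, 0]]
  ]
}}

```text
time: 2.85
tcp_pos: [0.5413, -0.0978, 0.1555]
orientation: [[0.993, -0.009, -0.12], [0.121, 0.002, 0.993], [-0.009, -1.0, 0.003]]
wrist_force: [0.4, -0.8, 0.9]
gripper_width: -0.0001
```

Run:
```python
from h import *
st()
```

```text
t 2.85 box [ -42.3 -113.   155.5] x az -0.1 F [ 0.4 -0.8  0.9] T [0.01 0.02 0.03] q [-0.28 -0.04  1.93 -0.    1.25 -0.4 ] w -0.1
```

Request:
{"api": "move_arm", "payload": {
  "rows": [
    [[0, 6, 0, 0, 0, 0], [0, 12, 0, 0, 0, 0], [0, 18, 0, 0, 0, 0], [0, 23, 0, 0, 0, 0], [0, 26, 0, 0, 0, 0]]
  ]
}}

```text
time: 3.27
tcp_pos: [0.5407, -0.0977, 0.1286]
orientation: [[0.993, -0.01, -0.12], [0.12, 0.002, 0.993], [-0.01, -1.0, 0.003]]
wrist_force: [-0.5, -0.0, 0.2]
gripper_width: 0.0001
```

Run:
```python
from h import *
st()
```

```text
t 3.27 box [ -42.9 -112.9  128.6] x az -0.1 F [-0.5 -0.   0.2] T [-0.01  0.1  -0.  ] q [-0.28 -0.01  1.96 -0.    1.21 -0.4 ] w 0.1
```

Request:
{"api": "move_arm", "payload": {
  "rows": [
    [[0, 2, 0, 0, 0, 0], [0, 4, 0, 0, 0, 0], [0, 5, 0, 0, 0, 0], [0, 6, 0, 0, 0, 0], [0, 7, 0, 0, 0, 0]]
  ]
}}

```text
time: 3.68
tcp_pos: [0.5408, -0.0978, 0.1217]
orientation: [[0.993, -0.009, -0.12], [0.12, 0.002, 0.993], [-0.009, -1.0, 0.003]]
wrist_force: [0.5, 0.2, 0.8]
gripper_width: -0.0
```

Run:
```python
from h import *
st()
```

```text
t 3.68 box [ -42.8 -112.9  121.7] x az -0.1 F [0.5 0.2 0.8] T [-0.    0.04  0.03] q [-0.28 -0.    1.96 -0.    1.19 -0.4 ] w -0.0
```

Request:
{"api": "move_arm", "payload": {
  "rows": [
    [[0, 0.8, 0, 0, 0, 0], [0, 1.6, 0, 0, 0, 0], [0, 2.4, 0, 0, 0, 0], [0, 3, 0, 0, 0, 0], [0, 3, 0, 0, 0, 0]]
  ]
}}

```text
time: 4.1
tcp_pos: [0.5407, -0.0978, 0.1186]
orientation: [[0.993, -0.009, -0.12], [0.12, 0.002, 0.993], [-0.009, -1.0, 0.003]]
wrist_force: [-0.7, -0.2, -0.4]
gripper_width: 0.0001
```

Request:
{"api": "move_arm", "payload": {
  "rows": [
    [[0, 0.8, 0, 0, 0, 0], [0, 1.6, 0, 0, 0, 0], [0, 2.4, 0, 0, 0, 0], [0, 2.4, 0, 0, 0, 0], [0, 2.4, 0, 0, 0, 0]]
  ]
}}

```text
time: 4.52
tcp_pos: [0.5407, -0.0977, 0.116]
orientation: [[0.993, -0.01, -0.12], [0.12, 0.002, 0.993], [-0.009, -1.0, 0.003]]
wrist_force: [0.0, 0.2, 0.2]
gripper_width: -0.0001
```

Run:
```python
from h import *
st()
wcam("w4");c=robot.camera("scene")
st()
cv2.imwrite("pics/s4.png",cv2.resize(np.ascontiguousarray(c["image"][120:260,200:370,::-1]),None,fx=4,fy=4,interpolation=cv2.INTER_CUBIC))
```

```text
t 4.52 box [ -42.9 -112.8  116. ] x az -0.1 F [0.  0.2 0.2] T [ 0.01  0.   -0.03] q [-0.28  0.    1.97 -0.    1.18 -0.4 ] w -0.1
t 4.62 box [ -42.9 -112.9  116.1] x az -0.1 F [-0.1 -0.9 -0.4] T [-0.   -0.04  0.03] q [-0.28  0.    1.97 -0.    1.18 -0.4 ] w 0.1
```

View pics/w4.png

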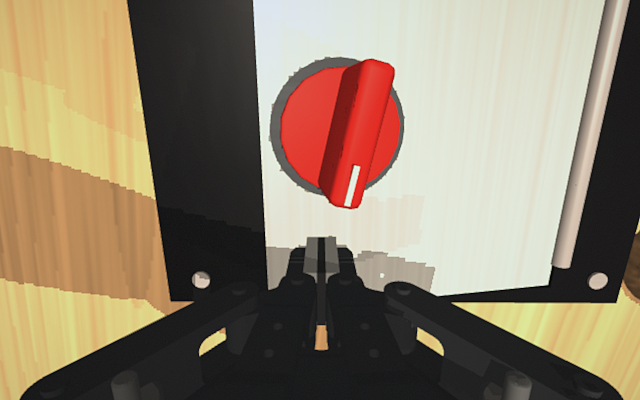

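View pics/s4.png

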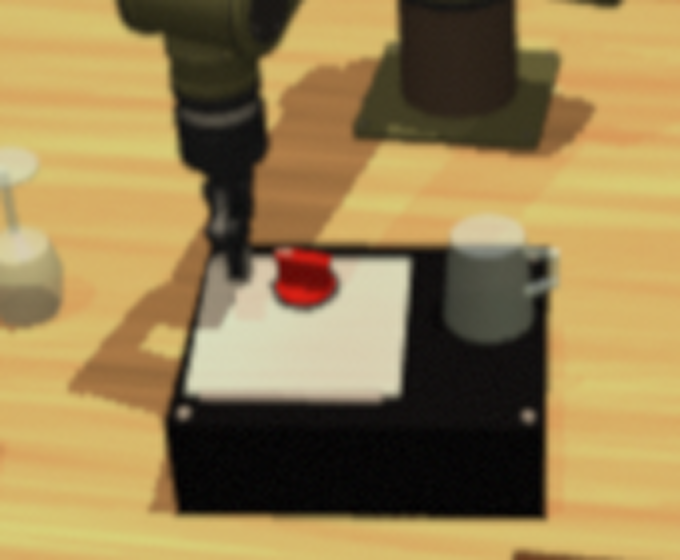

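Run:
```python
from h import *
c=wcam("w5")
for n,p,z in [("flange",(337,126),.108),("up",(377,64),.14),("lo",(347,203),.14),("scrN",(201,280),.1),("scrF",(598,280),.1)]: print(n,np.round(w2b(onz(c,*p,z))*1000,1))
```

```text
flange [-34.5 -54.1 108. ]
up [-21.5 -30.3 140. ]
lo [-31.4 -82.8 140. ]
scrN [-111.4 -141.   100. ]
scrF [ 114.9 -140.5  100. ]
```

Run:
```python
from h import *
a=cv2.imread("pics/w5.png")[30:310,180:480];cv2.imwrite("pics/w5z.png",cv2.resize(a,None,fx=2.1,fy=2.1,interpolation=cv2.INTER_CUBIC))
```

```text
(no output)
```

View pics/w5z.png

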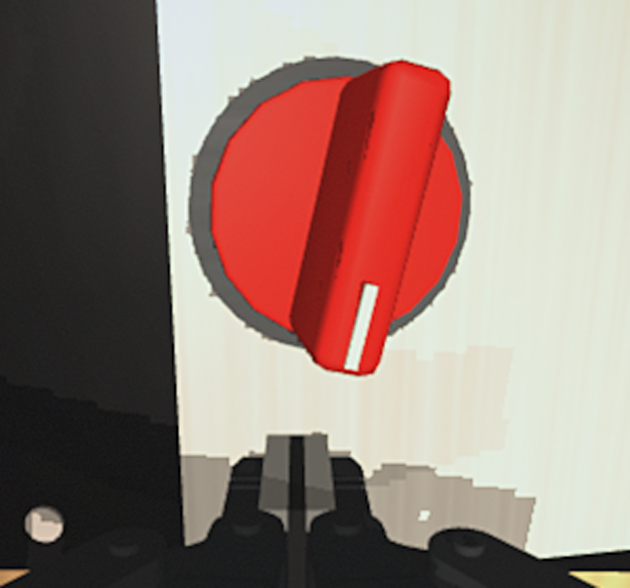

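Run:
```python
from h import *
c=wcam("w6")
f=lambda u,v:(180+(u+.5)/2.1-.5,30+(v+.5)/2.1-.5)
for z0 in (.1,.103,.106):
  for n,p,z in [("red L",(211,203),.007),("red R",(464,203),.007),("grayL",(190,210),0),("grayR",(471,200),0),("wing up",(414,64),.036),("up L",(383,75),.038),("up R",(447,85),.038),("wing lo",(352,375),.036),("lo L",(325,365),.038),("lo R",(380,370),.038),("edge",(165,200),0)]: print(n,np.round(w2b(onz(c,*f(*p),z0+z))*1000,1),end=" ")
  print()
```

```text
red L [-61.7 -54.3 107. ] red R [ -3.9 -54.4 107. ] grayL [-67.7 -56.3 100. ] grayR [ -0.7 -54.1 100. ] wing up [-20.9 -28.5 136. ] up L [-26.6 -30.5 138. ] up R [-15.3 -32.2 138. ] wing lo [-30.8 -86.3 136. ] lo L [-36.3 -83.7 138. ] lo R [-25.5 -84.7 138. ] edge [-73.6 -53.9 100. ] 
red L [-61.3 -54.1 110. ] red R [ -4.6 -54.2 110. ] grayL [-67.3 -56.1 103. ] grayR [ -1.4 -53.9 103. ] wing up [-21.4 -28.9 139. ] up L [-26.9 -30.9 141. ] up R [-15.9 -32.5 141. ] wing lo [-31.1 -85.4 139. ] lo L [-36.4 -82.7 141. ] lo R [-25.9 -83.8 141. ] edge [-73.  -53.8 103. ] 
red L [-60.9 -53.9 113. ] red R [ -5.3 -54.  113. ] grayL [-66.8 -55.9 106. ] grayR [ -2.1 -53.8 106. ] wing up [-21.9 -29.2 142. ] up L [-27.3 -31.2 144. ] up R [-16.5 -32.8 144. ] wing lo [-31.3 -84.4 142. ] lo L [-36.5 -81.8 144. ] lo R [-26.2 -82.8 144. ] edge [-72.4 -53.6 106. ]
```

```bash
python3 - <<'E'
from h import *
c=wcam("w7");s=robot.state()
R=np.array(s["orientation"]);p=np.array(s["tcp_pos"])
for d in (0,.005,.014,.02): print("tip",d,np.round(proj(c,p+R[:,1]*d),1), np.round(w2b(p+R[:,1]*d)*1000,1))
print(np.round(c["R"],3))
sc=robot.camera("scene");cv2.imwrite("pics/s7.png",sc["image"][:,:,::-1])
for a in (-.03,.015,.06,.1,.14,.18):
    print(a,np.round([proj(sc,b2w([.09-.157*np.cos(a),y,.1+.157*np.sin(a)])) for y in (.033,-.143)],1),"far",np.round(proj(sc,b2w([.09,.033,.1])),1),"knobbase",np.round(proj(sc,b2w([.09-.125*np.cos(a),-.055,.1+.125*np.sin(a)])),1))
print("deck corners",[np.round(proj(sc,b2w([x,y,.1])),1) for x,y in ((-.13,.155),(.13,.155),(.13,-.155),(-.13,-.155))])
E
python3 -c "
import cv2
a=cv2.imread('pics/s7.png')[165:255,235:350];cv2.imwrite('pics/s7z.png',cv2.resize(a,None,fx=6,fy=6,interpolation=cv2.INTER_CUBIC))"
```

```text
tip 0 [319.6 246.7] [ -42.9 -112.9  116.2]
tip 0.005 [319.6 242.7] [ -42.9 -112.9  111.2]
tip 0.014 [319.7 235.9] [ -43.  -112.8  102.2]
tip 0.02 [319.7 231.8] [ -43.1 -112.8   96.2]
[[ 0.993  0.119 -0.009]
 [ 0.117 -0.956  0.27 ]
 [ 0.023 -0.269 -0.963]]
-0.03 [[302.5 192.5]
 [253.2 192.1]] far [299.1 219.4] knobbase [276.8 197.4]
0.015 [[302.4 190.8]
 [253.  190.4]] far [299.1 219.4] knobbase [276.6 196.1]
0.06 [[302.3 189.3]
 [252.8 188.9]] far [299.1 219.4] knobbase [276.5 194.8]
0.1 [[302.2 187.9]
 [252.6 187.5]] far [299.1 219.4] knobbase [276.4 193.7]
0.14 [[302.1 186.6]
 [252.4 186.2]] far [299.1 219.4] knobbase [276.3 192.7]
0.18 [[302.  185.3]
 [252.1 184.9]] far [299.1 219.4] knobbase [276.1 191.7]
deck corners [array([337.1, 181.5]), array([336.2, 227.7]), array([240.1, 226.6]), array([252.4, 180.9])]
```

View pics/s7z.png

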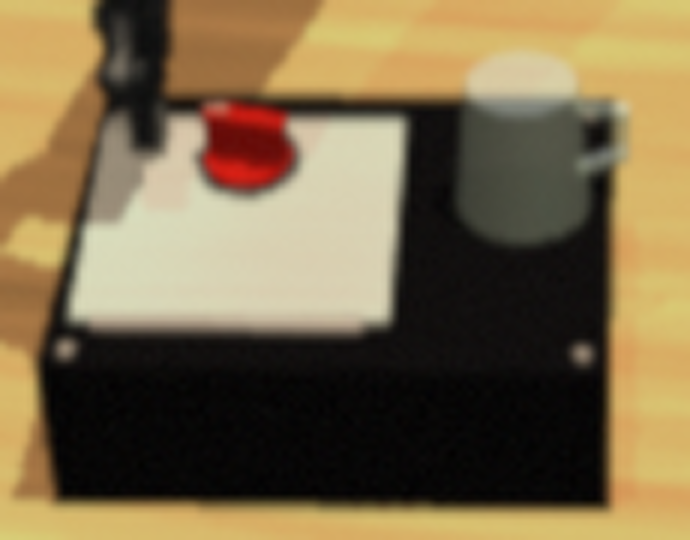

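Run:
```python
from h import *
a=cv2.imread("pics/w7.png")[250:320,120:640];cv2.imwrite("pics/w7z.png",cv2.resize(a,None,fx=1.5,fy=3,interpolation=cv2.INTER_CUBIC))
a=cv2.imread("pics/w7.png")[200:310,260:400];cv2.imwrite("pics/w7y.png",cv2.resize(a,None,fx=5,fy=5,interpolation=cv2.INTER_CUBIC))
```

```text
(no output)
```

View pics/w7z.png

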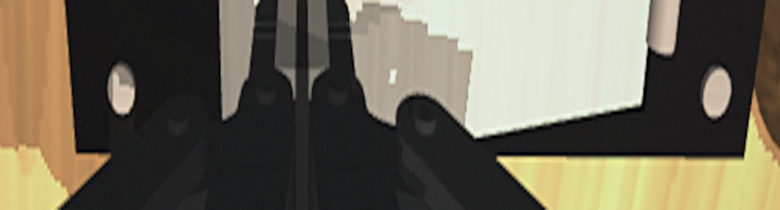

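View pics/w7y.png

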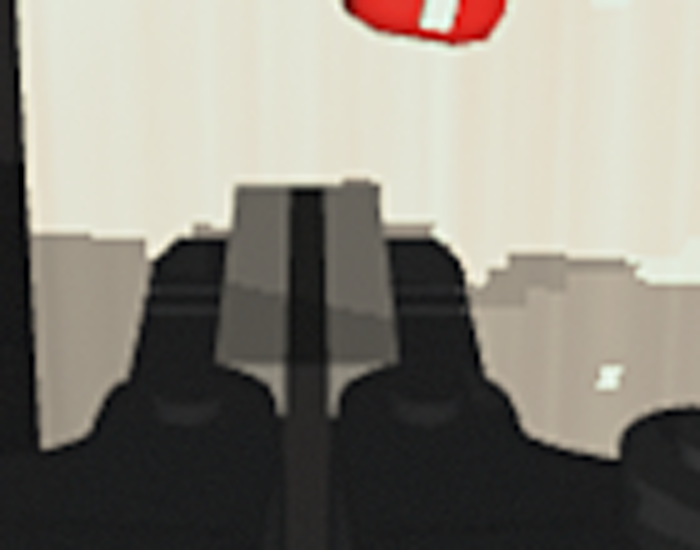

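Run:
```python
from h import *
c=wcam("w8")
for yb in (-.141,-.143,-.145):
  for p in [(548,285),(438,296)]:
    o,d=ray(c,*p);ob=w2b(o);q=w2b(o+d)-ob;X=ob+q*(yb-ob[1])/q[1];print(yb,np.round(X*1000,1),"a",np.round(np.arctan2(X[2]-.1,.09-X[0]),3))
s=robot.state();p=np.array(s["tcp_pos"]);
sc=robot.camera("scene")
print(np.round(proj(sc,p-[0,0,.014]),1))
```

```text
-0.141 [  83.8 -141.   104.7] a 0.645
-0.141 [  19.1 -141.   115.9] a 0.22
-0.143 [  86.3 -143.   101.3] a 0.349
-0.143 [  20.3 -143.   112.7] a 0.181
-0.145 [  88.9 -145.    98. ] a -1.087
-0.145 [  21.6 -145.   109.6] a 0.139
[260.5 194.5]
```

Run:
```python
from h import *
c=wcam("w9");s=robot.state()
R=np.array(s["orientation"]);p=np.array(s["tcp_pos"])
for d in (-.01,-.005,0,.005,.01,.014):
    print(d,[np.round(proj(c,p+R@np.array([x,d,z])),1) for x,z in ((0,.011),(0,-.011))])
c=robot.camera("top");cv2.imwrite("pics/t9.png",cv2.resize(np.ascontiguousarray(c["image"][140:250,285:415,::-1]),None,fx=6,fy=5.4545,interpolation=cv2.INTER_CUBIC))
```

```text
-0.01 [array([319.5, 233.8]), array([319.6, 276.4])]
-0.005 [array([319.5, 229.9]), array([319.7, 271.3])]
0 [array([319.6, 226.1]), array([319.7, 266.5])]
0.005 [array([319.6, 222.6]), array([319.7, 261.9])]
0.01 [array([319.7, 219.2]), array([319.8, 257.6])]
0.014 [array([319.7, 216.7]), array([319.8, 254.3])]
```

View pics/t9.png

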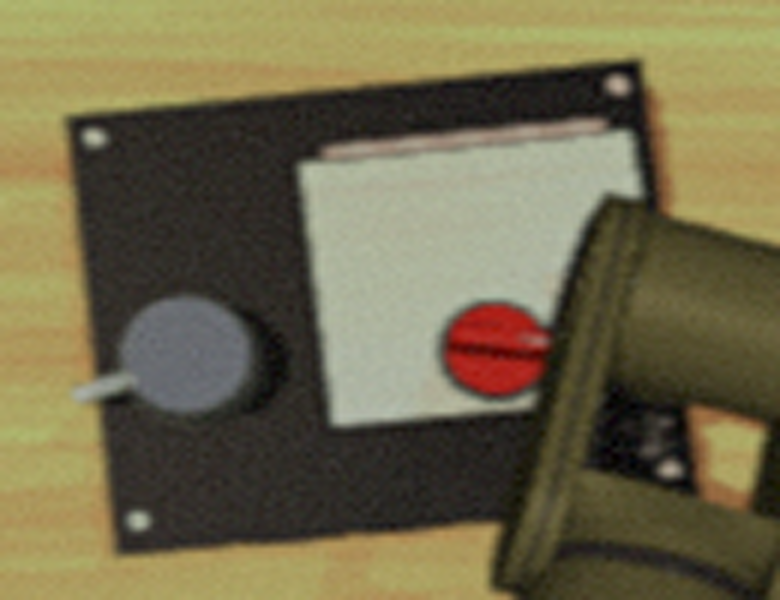

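Request:
{"api": "move_arm", "payload": {
  "rows": [
    [[0, 3, 0, 0, 0, 0], [0, 6, 0, 0, 0, 0], [0, 9, 0, 0, 0, 0], [0, 11, 0, 0, 0, 0], [0, 12, 0, 0, 0, 0]]
  ]
}}

```text
time: 5.43
tcp_pos: [0.5402, -0.0977, 0.1035]
orientation: [[0.993, -0.01, -0.12], [0.12, 0.002, 0.993], [-0.01, -1.0, 0.004]]
wrist_force: [-0.4, -0.3, -0.2]
gripper_width: 0.0002
```

```bash
cat >> h.py <<'E'
def hatch():
    """angle of hatch from scene-camera and zoom picture"""
    sc=robot.camera("scene");return sc
E
python3 - <<'E'
from h import *
st();c=wcam("w10");st()
s=robot.camera("scene")
cv2.imwrite('pics/s10z.png',cv2.resize(np.ascontiguousarray(s["image"][165:255,235:350,::-1]),None,fx=6,fy=6,interpolation=cv2.INTER_CUBIC))
E
```

```text
t 5.43 box [ -43.3 -112.7  103.5] x az -0.1 F [-0.4 -0.3 -0.2] T [-0.05 -0.01 -0.01] q [-0.28  0.02  1.98 -0.    1.16 -0.4 ] w 0.2
t 5.48 box [ -43.3 -112.7  103.5] x az -0.1 F [-0.6 -0.3 -0.6] T [-0.01 -0.02  0.  ] q [-0.28  0.02  1.98 -0.    1.16 -0.4 ] w -0.2
```

View pics/s10z.png

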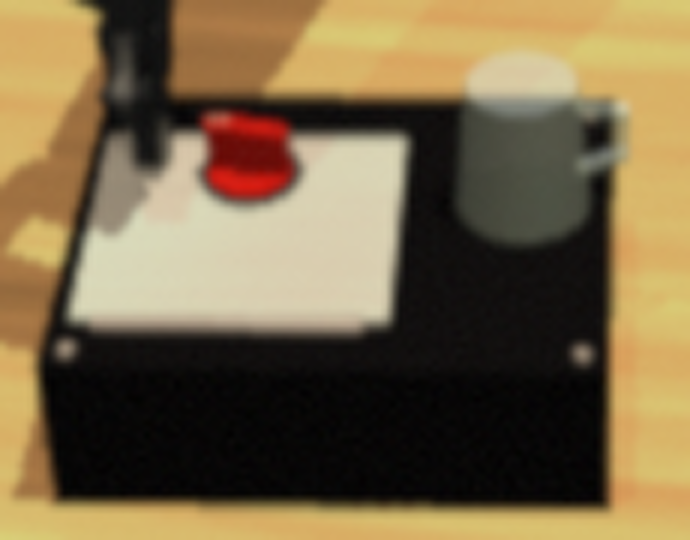

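View pics/w10.png

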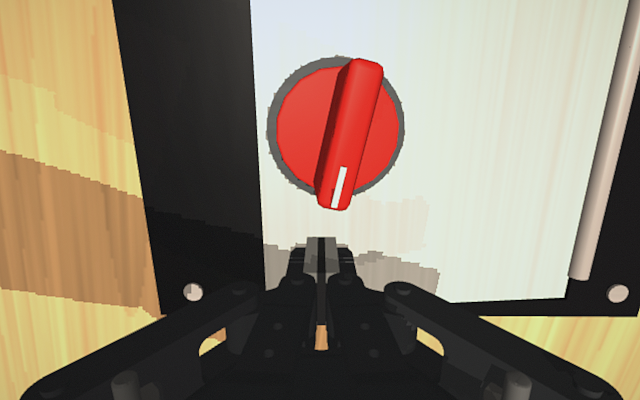

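Request:
{"api": "move_arm", "payload": {
  "rows": [
    [[0, 1.5, 0, 0, 0, 0], [0, 3, 0, 0, 0, 0], [0, 4, 0, 0, 0, 0], [0, 5, 0, 0, 0, 0], [0, 6, 0, 0, 0, 0]]
  ]
}}

```text
time: 5.95
tcp_pos: [0.5402, -0.0976, 0.0976]
orientation: [[0.993, -0.01, -0.12], [0.12, 0.002, 0.993], [-0.01, -1.0, 0.004]]
wrist_force: [0.5, -0.3, -0.6]
gripper_width: -0.0
```

Request:
{"api": "move_arm", "payload": {
  "rows": [
    [[0, 0.6, 0, 0, 0, 0], [0, 1.2, 0, 0, 0, 0], [0, 1.8, 0, 0, 0, 0], [0, 2.4, 0, 0, 0, 0], [0, 2.5, 0, 0, 0, 0]]
  ]
}}

```text
time: 6.37
tcp_pos: [0.5402, -0.0976, 0.095]
orientation: [[0.993, -0.01, -0.12], [0.12, 0.002, 0.993], [-0.01, -1.0, 0.004]]
wrist_force: [-0.2, 0.6, -0.1]
gripper_width: -0.0001
```

Request:
{"api": "move_arm", "payload": {
  "rows": [
    [[0, 0.6, 0, 0, 0, 0], [0, 1.2, 0, 0, 0, 0], [0, 1.8, 0, 0, 0, 0], [0, 2.4, 0, 0, 0, 0], [0, 2.5, 0, 0, 0, 0]]
  ]
}}

```text
time: 6.78
tcp_pos: [0.5403, -0.0976, 0.0929]
orientation: [[0.993, -0.01, -0.12], [0.12, 0.002, 0.993], [-0.01, -1.0, 0.004]]
wrist_force: [-1.6, 0.4, 3.8]
gripper_width: 0.0001
```

Run:
```python
from h import *
F=[]
for i in range(1):
    st();c=wcam("w11");F.append(robot.state()["wrist_force"])
s=robot.camera("scene");F.append(robot.state()["wrist_force"]);print(np.round(F,1))
cv2.imwrite('pics/s11z.png',cv2.resize(np.ascontiguousarray(s["image"][165:255,235:350,::-1]),None,fx=6,fy=6,interpolation=cv2.INTER_CUBIC))
import pickle;pickle.dump(c,open("w11.pkl","wb"))
cv2.imwrite('pics/w11z.png',cv2.resize(np.ascontiguousarray(c["image"][40:320,230:600,::-1]),None,fx=2.1,fy=2.1,interpolation=cv2.INTER_CUBIC))
```

```text
t 6.78 box [ -43.3 -112.7   92.9] x az -0.1 F [-1.6  0.4  3.8] T [ 0.    0.36 -0.04] q [-0.28  0.03  1.98 -0.    1.14 -0.4 ] w 0.1
[[-2.3 -0.1  5.3]
 [-2.3 -0.1  5.2]]
```

View pics/s11z.png

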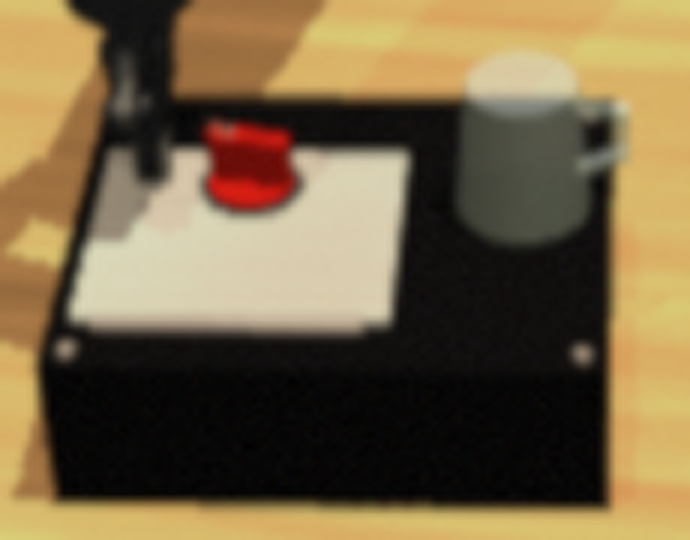

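View pics/w11z.png

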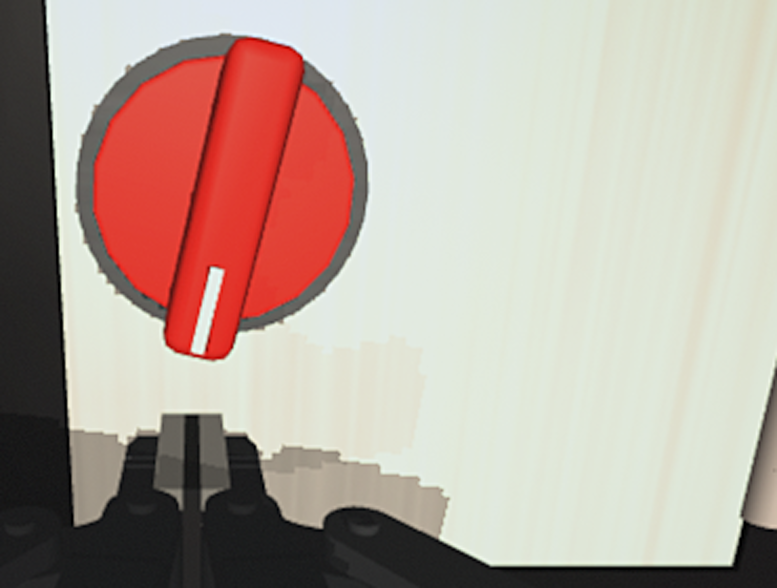

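Run:
```python
from h import *
import pickle
c=pickle.load(open("w11.pkl","rb"))
f=lambda u,v:(230+(u+.5)/2.1-.5,40+(v+.5)/2.1-.5)
z0=.1
for n,p,z in [("red L",(92,185),.007),("red R",(355,185),.007),("red T",(222,55),.007),("red B",(245,318),.007),("wing up",(267,42),.036),("up L",(231,50),.038),("up R",(301,62),.038),("wing lo",(197,357),.036),("lo L",(167,340),.038),("lo R",(232,352),.038),("edge",(58,200),0),("lowerfar",(735,566),0),("mid",(490,566),0)]: print(n,np.round(w2b(onz(c,*f(*p),z0+z))*1000,1))
```

```text
red L [-61.8 -53.3 107. ]
red R [-10.4 -53.4 107. ]
red T [-36.6 -29.6 107. ]
red B [-31.4 -80.3 107. ]
wing up [-31.  -31.1 136. ]
up L [-36.3 -32.4 138. ]
up R [-26.2 -34.1 138. ]
wing lo [-41.2 -79.4 136. ]
lo L [-46.  -75.8 138. ]
lo R [-35.5 -77.9 138. ]
edge [-70.1 -56.8 100. ]
lowerfar [  87.3 -143.4  100. ]
mid [  29.  -143.6  100. ]
```

Request:
{"api": "move_arm", "payload": {
  "rows": [
    [[0, -15, 0, 0, 0, 0], [0, -35, 0, 0, 0, 0], [0, -58, 2, 0, 0, 0], [3, -62, 20, 0, 6, 0], [7, -62, 45, 0, 12, 0]]
  ],
  "jaw": 40
}}

```text
time: 7.3
tcp_pos: [0.5441, -0.0533, 0.1574]
orientation: [[0.995, -0.005, 0.096], [-0.096, 0.001, 0.995], [-0.005, -1.0, 0.001]]
wrist_force: [0.6, -0.9, -0.3]
gripper_width: 0.0397
```

Run:
```python
from h import *
st();delta(b2w([-.036,-.055,.150]),ori(-12))
```

```text
t 7.3 box [-34.  -69.1 157.4] x az -12.5 F [ 0.6 -0.9 -0.3] T [0.02 0.01 0.03] q [-0.2  -0.05  1.94  0.    1.25 -0.1 ] w 39.7
shift mm [-5.   7.4 13.4] rot deg [-0.  -0.5 -0.3]
```

Request:
{"api": "move_arm", "payload": {
  "rows": [
    [[-2, 2, 6, 0, 0, -0.3], [-5, 5, 13, 0, 0, -0.3], [-5, 7, 13, 0, 0, -0.3], [-5, 7, 13, 0, 0, -0.3], [-5, 7, 13, 0, 0, -0.3]]
  ]
}}

```text
time: 7.72
tcp_pos: [0.54, -0.0403, 0.1495]
orientation: [[0.995, -0.001, 0.096], [-0.096, 0.0, 0.995], [-0.001, -1.0, 0.0]]
wrist_force: [-0.0, -0.3, 0.0]
gripper_width: 0.0397
```

Run:
```python
from h import *
c=wcam("w12");st();delta(b2w([-.036,-.055,.150]),ori(-12))
s=robot.camera("scene")
cv2.imwrite('pics/s12z.png',cv2.resize(np.ascontiguousarray(s["image"][145:235,235:350,::-1]),None,fx=6,fy=6,interpolation=cv2.INTER_CUBIC))
```

```text
t 7.77 box [-36.4 -55.9 149.8] x az -12.5 F [ 0.  -0.3  0. ] T [-0.01 -0.01 -0.01] q [-0.17 -0.06  1.96  0.    1.24 -0.08] w 39.9
shift mm [ 0.2 -0.2  1. ] rot deg [-0.  -0.5 -0. ]
```

View pics/w12.png

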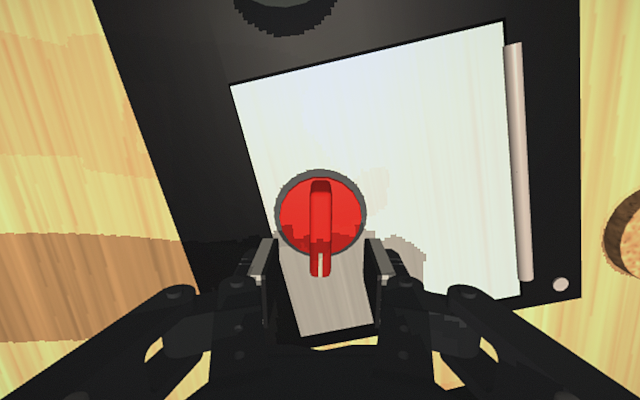

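View pics/s12z.png

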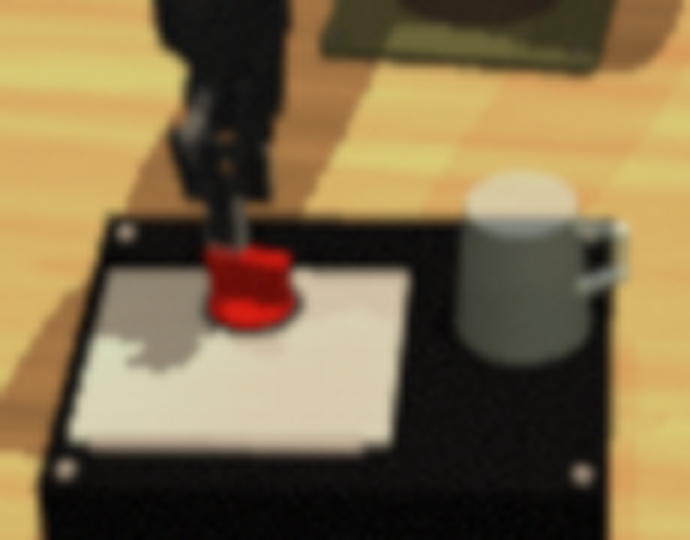

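Run:
```python
from h import *
c=robot.camera("scene");s=robot.state();R=np.array(s["orientation"]);p=np.array(s["tcp_pos"])
f=lambda q:np.round((q-[235,145])*6,0)
for X in ([-.036,-.055,.107],[-.036,-.055,.138],[-.036,-.03,.138],[-.036,-.08,.138],[-.036,-.055,.158]): print(X,f(proj(c,b2w(X))))
for x in(-.02,.02): 
  for z in (-.011,.011):print(x,z,f(proj(c,p+R@np.array([x,-.008,z]))))
st();print(s["wrist_force"])
```

```text
[-0.036, -0.055, 0.107] [249. 298.]
[-0.036, -0.055, 0.138] [245. 255.]
[-0.036, -0.03, 0.138] [289. 255.]
[-0.036, -0.08, 0.138] [202. 255.]
[-0.036, -0.055, 0.158] [243. 226.]
-0.02 -0.011 [234. 204.]
-0.02 0.011 [271. 209.]
0.02 -0.011 [211. 243.]
0.02 0.011 [248. 248.]
t 7.87 box [-36.2 -56.  150.2] x az -12.6 F [ 0.3 -0.8  0.3] T [ 0.05 -0.02 -0.02] q [-0.17 -0.06  1.96  0.    1.24 -0.08] w 39.7
[ 0.28976607 -0.83469731  0.34962822]
```

Request:
{"api": "move_arm", "payload": {
  "rows": [
    [[0, 8, 1, 0, -0.5, 0], [0, 16, 1, 0, -0.5, 0], [0, 24, 1, 0, -0.5, 0], [0, 30, 1, 0, -0.5, 0], [0, 36, 1, 0, -0.5, 0]]
  ],
  "jaw": 32
}}

```text
time: 8.28
tcp_pos: [0.54, -0.0394, 0.1128]
orientation: [[0.996, -0.001, 0.088], [-0.088, 0.001, 0.996], [-0.001, -1.0, 0.0]]
wrist_force: [0.3, -0.2, 0.0]
gripper_width: 0.0319
```

Request:
{"api": "move_arm", "payload": {
  "rows": [
    [[0, 3, 0, 0, 0, 0], [0, 6, 0, 0, 0, 0], [0, 8, 0, 0, 0, 0], [0, 10, 0, 0, 0, 0], [0, 11, 0, 0, 0, 0]]
  ]
}}

```text
time: 8.7
tcp_pos: [0.5401, -0.0394, 0.1018]
orientation: [[0.996, -0.001, 0.088], [-0.088, 0.001, 0.996], [-0.001, -1.0, 0.0]]
wrist_force: [-0.4, -0.1, -0.2]
gripper_width: 0.0317
```

Run:
```python
from h import *
st();c=wcam("w13");st()
```

```text
t 8.7 box [-36.4 -54.9 101.8] x az -12.1 F [-0.4 -0.1 -0.2] T [-0.01 -0.04  0.03] q [-0.17 -0.01  2.    0.    1.15 -0.08] w 31.7
t 8.75 box [-36.5 -54.8 101.7] x az -12.1 F [-0.3 -1.1 -0.1] T [-0.03  0.03 -0.02] q [-0.17 -0.01  2.    0.    1.15 -0.08] w 32.3
```

View pics/w13.png

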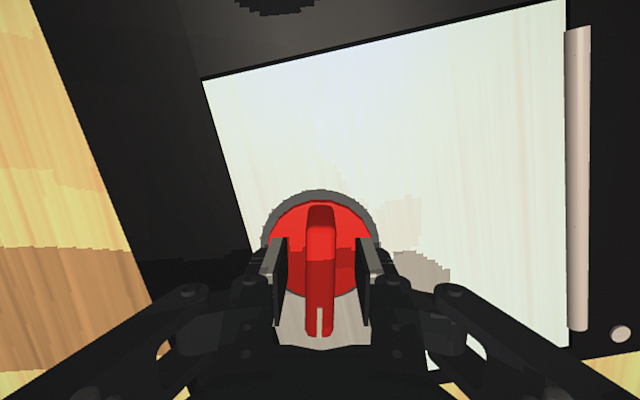

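Request:
{"api": "move_arm", "payload": {
  "rows": [
    [[0, 0, 0, 0, 0, 0], [0, 0, 0, 0, 0, 0], [0, 0, 0, 0, 0, 0], [0, 0, 0, 0, 0, 0], [0, 0, 0, 0, 0, 0]]
  ],
  "jaw": 8,
  "force": 25
}}

```text
time: 9.17
tcp_pos: [0.5396, -0.0394, 0.1019]
orientation: [[0.996, -0.003, 0.088], [-0.088, 0.001, 0.996], [-0.003, -1.0, 0.0]]
wrist_force: [-4.8, -0.3, 3.8]
gripper_width: 0.0117
```

Run:
```python
from h import *
st();c=wcam("w14");st()
```

```text
t 9.17 box [-36.9 -54.8 101.9] x az -12.1 F [-4.8 -0.3  3.8] T [ 0.06  0.8  -0.05] q [-0.17 -0.01  2.    0.    1.15 -0.08] w 11.7
t 9.22 box [-36.9 -54.8 101.9] x az -12.1 F [-5.4  0.1  4. ] T [-0.04  0.86 -0.01] q [-0.17 -0.01  2.    0.    1.15 -0.08] w 11.5
```

View pics/w14.png

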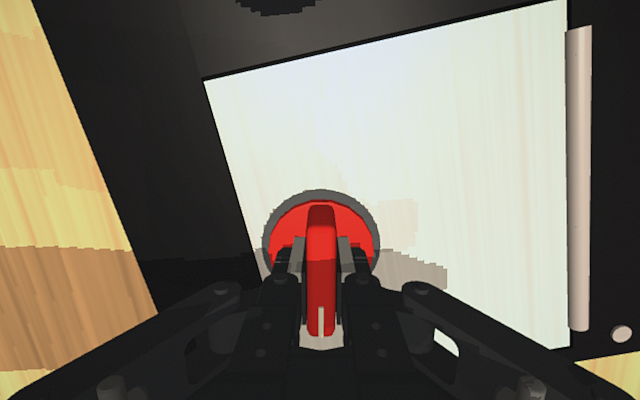

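Request:
{"api": "move_arm", "payload": {
  "rows": [
    [[-0.3, 0.3, 0, 0, 0, 0], [-0.6, 0.6, 0, 0, 0, 0], [-0.6, 1.0, 0, 0, 0, 0], [-0.6, 1.0, 0, 0, 0, 0], [-0.6, 1.0, 0, 0, 0, 0]]
  ]
}}

```text
time: 9.63
tcp_pos: [0.5396, -0.0395, 0.1017]
orientation: [[0.996, -0.001, 0.088], [-0.088, 0.0, 0.996], [-0.001, -1.0, 0.0]]
wrist_force: [-3.2, -0.6, 5.0]
gripper_width: 0.012
```

Run:
```python
from h import *
st()
```

```text
t 9.63 box [-36.9 -54.9 101.7] x az -12.1 F [-3.2 -0.6  5. ] T [-0.02  0.52  0.01] q [-0.17 -0.01  2.    0.    1.15 -0.08] w 12.0
```

Request:
{"api": "move_arm", "payload": {
  "rows": [
    [[-0.5, 0.4, 0, 0, 0, 0], [-0.5, 0.8, 0, 0, 0, 0], [-0.5, 1.2, 0, 0, 0, 0], [-0.5, 1.5, 0, 0, 0, 0], [-0.5, 1.5, 0, 0, 0, 0]]
  ]
}}

```text
time: 10.05
tcp_pos: [0.5395, -0.0394, 0.1012]
orientation: [[0.996, -0.0, 0.088], [-0.088, 0.0, 0.996], [-0.0, -1.0, 0.0]]
wrist_force: [-3.8, 0.6, 7.9]
gripper_width: 0.0113
```

Run:
```python
from h import *
st()
```

```text
t 10.05 box [-36.9 -54.8 101.2] x az -12.1 F [-3.8  0.6  7.9] T [ 0.1   0.61 -0.02] q [-0.17 -0.01  2.    0.    1.15 -0.08] w 11.3
```

Request:
{"api": "move_arm", "payload": {
  "rows": [
    [[-0.5, 0.4, 0, 0, 0, 0], [-0.5, 0.8, 0, 0, 0, 0], [-0.5, 1.2, 0, 0, 0, 0], [-0.5, 1.5, 0, 0, 0, 0], [-0.5, 1.5, 0, 0, 0, 0]]
  ]
}}

```text
time: 10.47
tcp_pos: [0.5395, -0.0394, 0.1009]
orientation: [[0.996, 0.001, 0.088], [-0.088, 0.0, 0.996], [0.001, -1.0, 0.0]]
wrist_force: [-5.3, 1.1, 8.6]
gripper_width: 0.0117
```

Run:
```python
from h import *
st()
```

```text
t 10.47 box [-36.9 -54.9 100.9] x az -12.1 F [-5.3  1.1  8.6] T [ 0.13  0.69 -0.  ] q [-0.17 -0.01  2.    0.    1.15 -0.08] w 11.7
```

Request:
{"api": "move_arm", "payload": {
  "rows": [
    [[-1, 0.8, 0, 0, 0, 0], [-1.5, 1.2, 0, 0, 0, 0], [-2, 1.6, 0, 0, 0, 0], [-2, 2, 0, 0, 0, 0], [-2, 2, 0, 0, 0, 0]]
  ]
}}

```text
time: 10.88
tcp_pos: [0.5395, -0.0394, 0.1007]
orientation: [[0.996, 0.006, 0.088], [-0.088, -0.0, 0.996], [0.006, -1.0, 0.0]]
wrist_force: [0.2, -0.7, 8.4]
gripper_width: 0.0115
```

Run:
```python
from h import *
st()
```

```text
t 10.88 box [-37.  -54.8 100.7] x az -12.1 F [ 0.2 -0.7  8.4] T [ 0.13  0.09 -0.06] q [-0.17 -0.01  2.01  0.    1.14 -0.08] w 11.5
```

Request:
{"api": "move_arm", "payload": {
  "rows": [
    [[-0.5, 1, 0, 0, 0, 0], [-0.5, 2, 0, 0, 0, 0], [-0.7, 2.5, 0, 0, 0, 0], [-0.7, 3, 0, 0, 0, 0], [-0.7, 3, 0, 0, 0, 0]]
  ]
}}

```text
time: 11.3
tcp_pos: [0.5395, -0.0394, 0.0997]
orientation: [[0.996, 0.007, 0.088], [-0.088, -0.0, 0.996], [0.007, -1.0, 0.0]]
wrist_force: [-6.0, -0.1, 12.3]
gripper_width: 0.012
```

Run:
```python
from h import *
st()
```

```text
t 11.3 box [-36.9 -54.8  99.7] x az -12.1 F [-6.  -0.1 12.3] T [0.22 0.84 0.01] q [-0.17 -0.01  2.01  0.    1.14 -0.08] w 12.0
```

Request:
{"api": "move_arm", "payload": {
  "rows": [
    [[-1, 1.5, 0, 0, 2, 0], [-1.5, 2, 0, 0, 5, 0], [-1.5, 2, 0, 0, 8, 0], [-1.5, 2, 0, 0, 11, 0], [-1.5, 2, 0, 0, 14, 0]]
  ]
}}

```text
time: 11.72
tcp_pos: [0.5394, -0.0395, 0.0997]
orientation: [[0.944, 0.01, 0.329], [-0.329, -0.001, 0.944], [0.01, -1.0, 0.003]]
wrist_force: [-3.9, -0.6, 10.3]
gripper_width: 0.0114
```

Run:
```python
from h import *
st()
```

```text
t 11.72 box [-37.1 -54.9  99.7] x az -26.2 F [-3.9 -0.6 10.3] T [0.13 0.5  0.14] q [-0.17 -0.01  2.01  0.    1.13  0.16] w 11.4
```

Request:
{"api": "move_arm", "payload": {
  "rows": [
    [[-1.5, 2, -0.5, 0, 3, 0], [-2, 2.5, -0.7, 0, 6, 0], [-2, 2.5, -0.7, 0, 9, 0], [-2, 2.5, -0.7, 0, 11, 0], [-2, 2.5, -0.7, 0, 13, 0]]
  ]
}}

```text
time: 12.13
tcp_pos: [0.5393, -0.0395, 0.0996]
orientation: [[0.845, 0.015, 0.534], [-0.534, -0.001, 0.845], [0.013, -1.0, 0.007]]
wrist_force: [-1.5, 0.9, 10.9]
gripper_width: 0.0115
```

Run:
```python
from h import *
st()
```

```text
t 12.13 box [-37.1 -54.9  99.6] x az -39.3 F [-1.5  0.9 10.9] T [0.3  0.34 0.06] q [-0.17 -0.01  2.01  0.    1.13  0.39] w 11.5
```

Request:
{"api": "move_arm", "payload": {
  "rows": [
    [[-1.0, 2, -0.6, 0, 0, 0], [-1.5, 3, -1, 0, 0, 0], [-1.5, 3.3, -1, 0, 1, 0], [-1.5, 3.3, -1, 0, 2, 0], [-1.5, 3.3, -1, 0, 3, 0]]
  ]
}}

```text
time: 12.55
tcp_pos: [0.5394, -0.0395, 0.0991]
orientation: [[0.816, 0.019, 0.578], [-0.578, -0.001, 0.816], [0.016, -1.0, 0.01]]
wrist_force: [-5.2, 1.2, 13.8]
gripper_width: 0.0115
```

Run:
```python
from h import *
st()
```

```text
t 12.55 box [-37.1 -54.9  99.1] x az -42.3 F [-5.2  1.2 13.8] T [0.35 0.75 0.02] q [-0.17 -0.02  2.02  0.    1.12  0.44] w 11.5
```

Request:
{"api": "move_arm", "payload": {
  "rows": [
    [[-1.2, 2, -1, 0, 2, 0], [-1.5, 2.3, -1.2, 0, 4, 0], [-1.5, 2.3, -1.2, 0, 6, 0], [-1.5, 2.3, -1.2, 0, 8, 0], [-1.5, 2.3, -1.2, 0, 10, 0]]
  ]
}}

```text
time: 12.97
tcp_pos: [0.5393, -0.0395, 0.0992]
orientation: [[0.702, 0.023, 0.712], [-0.712, -0.001, 0.702], [0.017, -1.0, 0.016]]
wrist_force: [-1.8, 1.6, 10.7]
gripper_width: 0.0117
```

Run:
```python
from h import *
st()
```

```text
t 12.97 box [-37.1 -54.9  99.2] x az -52.4 F [-1.8  1.6 10.7] T [0.38 0.49 0.05] q [-0.17 -0.02  2.02  0.    1.12  0.62] w 11.7
```

Request:
{"api": "move_arm", "payload": {
  "rows": [
    [[-1, 2.2, -1, 0, 3, 0], [-1.2, 2.6, -1.2, 0, 6, 0], [-1.2, 2.6, -1.2, 0, 8, 0], [-1.2, 2.6, -1.2, 0, 10, 0], [-1.2, 2.6, -1.2, 0, 12, 0]]
  ]
}}

```text
time: 13.38
tcp_pos: [0.5394, -0.0394, 0.0992]
orientation: [[0.537, 0.027, 0.843], [-0.843, -0.001, 0.537], [0.015, -1.0, 0.022]]
wrist_force: [-3.1, 2.3, 12.9]
gripper_width: 0.0117
```

Run:
```python
from h import *
st()
```

```text
t 13.38 box [-37.1 -54.8  99.2] x az -64.5 F [-3.1  2.3 12.9] T [0.36 0.79 0.08] q [-0.17 -0.02  2.02  0.    1.12  0.83] w 11.7
```

Request:
{"api": "move_arm", "payload": {
  "rows": [
    [[-0.8, 2.0, -1.2, 0, 3, 0], [-0.9, 2.3, -1.4, 0, 6, 0], [-0.9, 2.3, -1.4, 0, 8, 0], [-0.9, 2.3, -1.4, 0, 10, 0], [-0.9, 2.3, -1.4, 0, 12, 0]]
  ]
}}

```text
time: 13.8
tcp_pos: [0.5393, -0.0394, 0.0992]
orientation: [[0.349, 0.03, 0.937], [-0.937, -0.001, 0.349], [0.011, -1.0, 0.028]]
wrist_force: [-2.7, 2.3, 12.1]
gripper_width: 0.0115
```

Run:
```python
from h import *
st()
```

```text
t 13.8 box [-37.1 -54.8  99.2] x az -76.6 F [-2.7  2.3 12.1] T [0.3  0.85 0.07] q [-0.17 -0.02  2.02  0.01  1.11  1.04] w 11.5
```

Request:
{"api": "move_arm", "payload": {
  "rows": [
    [[-0.5, 2.0, -1.4, 0, 3, 0], [-0.6, 2.3, -1.6, 0, 6, 0], [-0.6, 2.3, -1.6, 0, 8, 0], [-0.6, 2.3, -1.6, 0, 10, 0], [-0.6, 2.3, -1.6, 0, 11, 0]]
  ]
}}

```text
time: 14.22
tcp_pos: [0.5394, -0.0393, 0.0991]
orientation: [[0.162, 0.034, 0.986], [-0.987, -0.001, 0.163], [0.006, -0.999, 0.033]]
wrist_force: [-1.8, 0.9, 10.6]
gripper_width: 0.0117
```

Run:
```python
from h import *
st()
```

```text
t 14.22 box [-37.  -54.7  99.1] x az -87.7 F [-1.8  0.9 10.6] T [0.33 0.65 0.12] q [-0.17 -0.03  2.02  0.01  1.11  1.23] w 11.7
```

Request:
{"api": "move_arm", "payload": {
  "rows": [
    [[-0.3, 2.2, -1.4, 0, 1, 0], [-0.3, 2.4, -1.6, 0, 2, 0], [-0.3, 2.4, -1.6, 0, 3, 0], [-0.3, 2.4, -1.6, 0, 3, 0], [-0.3, 2.4, -1.6, 0, 3, 0]]
  ]
}}

```text
time: 14.63
tcp_pos: [0.5396, -0.0393, 0.0991]
orientation: [[0.11, 0.037, 0.993], [-0.994, -0.001, 0.111], [0.005, -0.999, 0.037]]
wrist_force: [-3.7, 1.3, 11.4]
gripper_width: 0.0113
```

Run:
```python
from h import *
st()
```

```text
t 14.63 box [-36.8 -54.7  99.1] x az -90.7 F [-3.7  1.3 11.4] T [ 0.28  0.75 -0.04] q [-0.17 -0.03  2.03  0.01  1.11  1.28] w 11.3
```

Request:
{"api": "move_arm", "payload": {
  "rows": [
    [[-0.2, 2.2, -1.2, 0, 1, 0], [-0.2, 2.4, -1.4, 0, 2, 0], [-0.2, 2.4, -1.4, 0, 2.5, 0], [-0.2, 2.4, -1.4, 0, 2.5, 0], [-0.2, 2.4, -1.4, 0, 2.5, 0]]
  ]
}}

```text
time: 15.05
tcp_pos: [0.5397, -0.0393, 0.0991]
orientation: [[0.069, 0.04, 0.997], [-0.998, -0.001, 0.069], [0.004, -0.999, 0.04]]
wrist_force: [-3.6, 0.2, 13.2]
gripper_width: 0.0117
```

Run:
```python
from h import *
st();c=wcam("w15");st()
cv2.imwrite('pics/w15z.png',cv2.resize(np.ascontiguousarray(c["image"][150:400,200:440,::-1]),None,fx=2.4,fy=2.4,interpolation=cv2.INTER_CUBIC))
```

```text
t 15.05 box [-36.7 -54.7  99.1] x az -93.0 F [-3.6  0.2 13.2] T [0.22 0.86 0.58] q [-0.17 -0.03  2.03  0.01  1.1   1.32] w 11.7
t 15.1 box [-36.7 -54.7  99. ] x az -93.0 F [-3.9  0.8 12.8] T [0.26 0.84 0.64] q [-0.17 -0.03  2.03  0.01  1.1   1.32] w 11.5
```

View pics/w15.png

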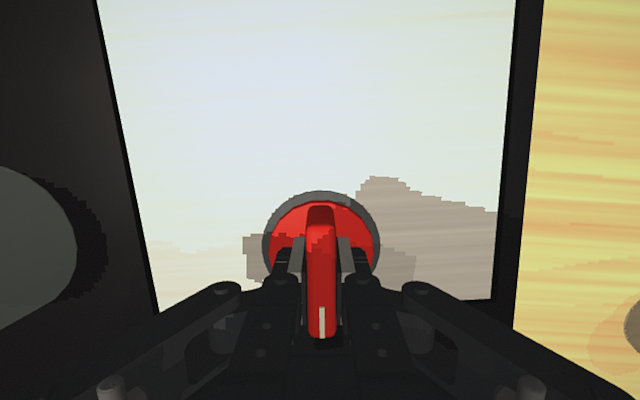

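Request:
{"api": "move_arm", "payload": {
  "rows": [
    [[0, 1.5, -0.5, 0, -0.5, 0], [0, 1, 0, 0, -0.8, 0], [0, 0.5, 0, 0, -0.8, 0], [0, 0, 0, 0, -0.8, 0], [0, 0, 0, 0, -0.8, 0]]
  ]
}}

```text
time: 15.52
tcp_pos: [0.5397, -0.0393, 0.0992]
orientation: [[0.084, 0.04, 0.996], [-0.996, -0.001, 0.084], [0.005, -0.999, 0.04]]
wrist_force: [-2.2, -0.1, 5.9]
gripper_width: 0.0113
```

Run:
```python
from h import *
st()
```

```text
t 15.52 box [-36.7 -54.7  99.2] x az -92.2 F [-2.2 -0.1  5.9] T [0.2  0.71 0.28] q [-0.17 -0.03  2.03  0.01  1.1   1.31] w 11.3
```

Request:
{"api": "move_arm", "payload": {
  "rows": [
    [[0, 0, 0, 0, -0.6, 0], [0, -0.5, 0, 0, -0.6, 0], [0, -0.5, 0, 0, -0.6, 0], [0, -0.5, 0, 0, -0.6, 0], [0, -0.5, 0, 0, -0.6, 0]]
  ]
}}

```text
time: 15.93
tcp_pos: [0.5397, -0.0392, 0.0995]
orientation: [[0.094, 0.04, 0.995], [-0.996, -0.001, 0.094], [0.005, -0.999, 0.04]]
wrist_force: [-1.2, -0.2, 2.1]
gripper_width: 0.0114
```

Run:
```python
from h import *
st()
```

```text
t 15.93 box [-36.7 -54.7  99.5] x az -91.6 F [-1.2 -0.2  2.1] T [0.1  0.39 0.04] q [-0.17 -0.03  2.03  0.01  1.1   1.3 ] w 11.4
```

Torque is relieved; now open the jaws and rise.

Request:
{"api": "move_arm", "payload": {
  "rows": [
    [[0, 0, 0, 0, 0, 0], [0, 0, 0, 0, 0, 0], [0, 0, 0, 0, 0, 0], [0, 0, 0, 0, 0, 0], [0, 0, 0, 0, 0, 0]]
  ],
  "jaw": 32
}}

```text
time: 16.35
tcp_pos: [0.5397, -0.0392, 0.0993]
orientation: [[0.094, 0.04, 0.995], [-0.996, -0.001, 0.094], [0.005, -0.999, 0.04]]
wrist_force: [0.6, 0.6, 0.0]
gripper_width: 0.0323
```

Run:
```python
from h import *
st()
```

```text
t 16.35 box [-36.8 -54.6  99.3] x az -91.6 F [0.6 0.6 0. ] T [0.04 0.06 0.01] q [-0.17 -0.03  2.03  0.01  1.1   1.3 ] w 32.3
```

Request:
{"api": "move_arm", "payload": {
  "rows": [
    [[0, -3, 0, 0, 0, 0], [0, -10, 0, 0, 0, 0], [0, -20, 0, 0, 0, 0], [0, -40, 0, 0, 0, 0], [0, -65, 0, 0, 0, 0]]
  ]
}}

```text
time: 16.77
tcp_pos: [0.536, -0.039, 0.1642]
orientation: [[0.094, 0.037, 0.995], [-0.996, -0.001, 0.094], [0.004, -0.999, 0.037]]
wrist_force: [0.4, 0.6, 0.3]
gripper_width: 0.0322
```

Request:
{"api": "move_arm", "payload": {
  "rows": [
    [[0, -30, 0, 0, 0, 0], [0, -60, 0, 0, 0, 0], [0, -90, 0, 0, 0, 0], [0, -120, 0, 0, 0, 0], [0, -120, 0, 0, 0, 0]]
  ]
}}

```text
time: 17.18
tcp_pos: [0.5345, -0.0394, 0.294]
orientation: [[0.094, 0.052, 0.994], [-0.996, -0.003, 0.094], [0.008, -0.999, 0.051]]
wrist_force: [0.9, -0.2, 1.2]
gripper_width: 0.0317
```

Run:
```python
from h import *
import pickle
robot.camera("top");c=wcam("w16");st();pickle.dump(c,open("w16.pkl","wb"))
s=robot.camera("scene")
cv2.imwrite('pics/s16z.png',cv2.resize(np.ascontiguousarray(s["image"][165:255,235:350,::-1]),None,fx=6,fy=6,interpolation=cv2.INTER_CUBIC))
```

```text
t 17.28 box [-43.9 -53.6 287.4] x az -91.6 F [-0.4  0.4 -0.6] T [-0.02  0.04 -0.03] q [-0.18 -0.2   1.86  0.01  1.44  1.3 ] w 32.0
```

View pics/w16.png

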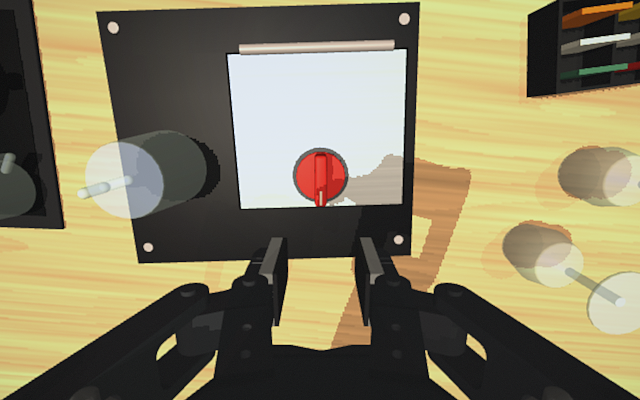

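View pics/s16z.png

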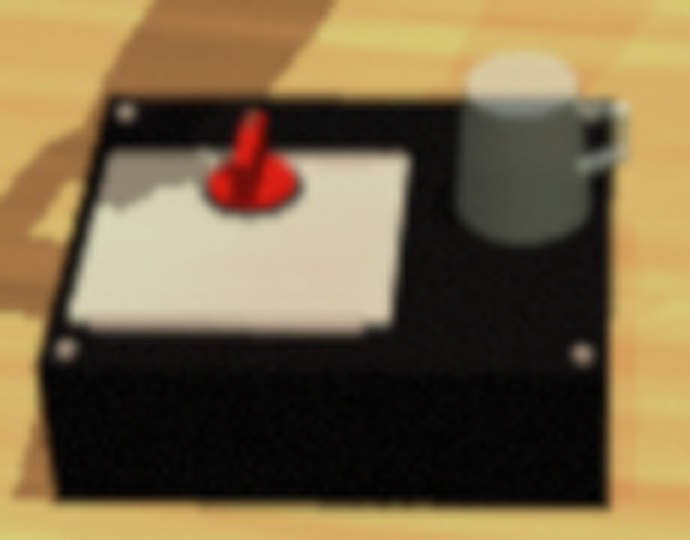

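Run:
```python
from h import *
import pickle
c=pickle.load(open("w16.pkl","rb"))
cv2.imwrite('pics/w16z.png',cv2.resize(np.ascontiguousarray(c["image"][30:260,90:430,::-1]),None,fx=2.3,fy=2.3,interpolation=cv2.INTER_CUBIC))
```

```text
(no output)
```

View pics/w16z.png

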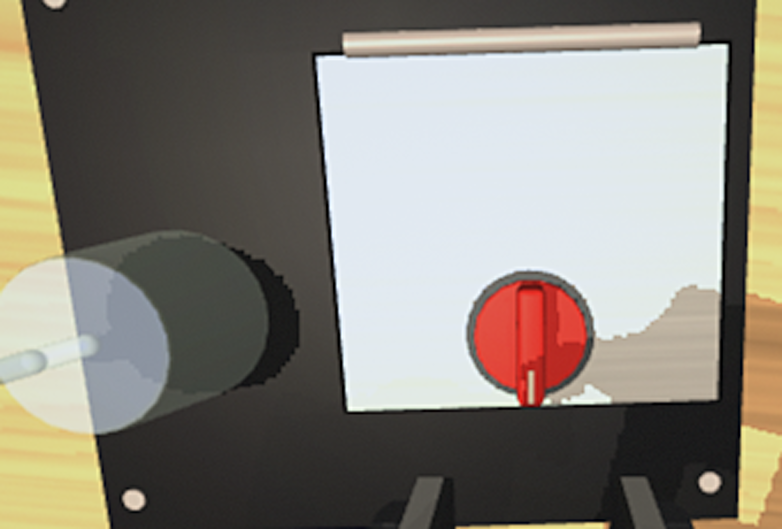

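Run:
```python
from h import *
import pickle
c=pickle.load(open("w16.pkl","rb"))
f=lambda u,v:(90+(u+.5)/2.3-.5,30+(v+.5)/2.3-.5)
for n,p,z in [("NL",(348,412),.1),("NR",(718,401),.1),("FL",(315,56),.1),("FR",(729,43),.1),("s1",(133,499),.1),("s2",(710,482),.1),("redL",(472,332),.107),("redR",(587,332),.107),("wingnear",(530,405),.136),("wingfar",(530,288),.138)]: print(n,np.round(w2b(onz(c,*f(*p),z))*1000,1))
st()
```

```text
NL [-70.8  32.3 100. ]
NR [ -70.9 -143.6  100. ]
FL [ 86.9  33.  100. ]
FR [  87.1 -144.   100. ]
s1 [-111.3  140.6  100. ]
s2 [-111.6 -140.8  100. ]
redL [-33.1 -28.9 107. ]
redR [-34.7 -81.2 107. ]
wingnear [-60.7 -54.3 136. ]
wingfar [-10.9 -55.8 138. ]
t 17.33 box [-44.8 -53.3 285.1] x az -91.6 F [-0.7  0.6 -1.3] T [0.   0.   0.04] q [-0.18 -0.19  1.86  0.01  1.44  1.3 ] w 32.0
```

Run:
```python
from h import *
st();print(robot.close_job());st()
```

```text
t 17.33 box [-44.8 -53.3 285.1] x az -91.6 F [-0.7  0.6 -1.3] T [0.   0.   0.04] q [-0.18 -0.19  1.86  0.01  1.44  1.3 ] w 32.0
the job is handed in; nothing more can be done
None
the job is handed in; nothing more can be done
```

The job is handed in at about 17 s: the hatch is swung down, pressed on its seal and latched, with the red wing knob turned clockwise to its stop.

**What I did**
- I lowered the hatch with closed fingertips until I felt the seal.
- I then gripped the wing (11.7 mm opening), pressed down with 10 to 14 N and turned it clockwise while it was held down.
- It did not jam where the tongue passes under the strike. The stop showed as a rise in torque to about 0.6 N m.
- I eased off the pressure and torque, opened the jaws and lifted clear.

**Last checks**
- **Wing:** about 91.7° (1.6 rad) in the wrist picture, so at its stop.
- **Hatch:** level after release, about -0.01 ± 0.015 rad from the wrist picture, inside the allowed -0.10 to 0.02.
- **Forces:** the highest press reading was 13.8 N, and contact force was zero after letting go.
- **Tea things:** no contact with them was felt; the box mug stands where it was, and I did not measure the others again.

**What disagreed**
- The closed fingertips seemed to sit about 7 mm behind the TCP, not 14 mm ahead as stated. I went by contact and pictures instead.
- The coarser scene camera read the hatch about 0.03 rad higher than the wrist view, the same offset as at the start. I trusted the wrist view.
- I took the latch as caught because it never jammed and the hatch stayed level; I did not pull on it to test.

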